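Nest hat-shaped flanges alternately up and down in the packing jig

TASK

Pack the five aluminium flanges tightly in the black jig, alternately crown up and crown down. One crown-up flange is already in the middle bay: put the other two crown-up flanges into the bays on its left and right, and slide the two crown-down flanges, without picking them up, off the ledge and in between, one into each gap, until they are in line with the row and sit flat. Do not disturb the vial or the dark lens cell standing nearby.

Things in the scene. Friction and masses are not known exactly. Their poses are not given: they have to be found in the camera images.
- jig: Black jig fixed to the bench. Origin: on the bench, middle of the row of three floorless bays, which runs along its y; +x points from ledge to back fence. Ledge 9 mm high: x -215 to -50, y -180 to 180 mm. Two tongues 9 mm high, 14 wide run on to x = -28 at y = 48.5 and -48.5. Fence: x 50 to 62, y -150 to 150 mm, 34 high. Row ends are open.
- bay_left (a point): Centre of the left (+y) bay, at bench level: jig frame (0, 97, 0) mm. A crown-up flange here has 4 mm to the fence and the ledge and 5 mm to its neighbour.
- bay_middle (a point): Centre of the middle bay, at the bench surface: jig frame (0, 0, 0).
- bay_right (a point): Centre of the right (-y) bay, at the bench surface: jig frame (0, -97, 0) mm.
- gap_left (a point): Place of a crown-down flange's underside centre when nested between left and middle crown-up flanges: jig frame (0, 48.5, 8) mm. Its crown stands on their brims, 8.5 mm from either crown; its brim rests on their crowns. Slid along jig +x from the ledge over the tongue it steps down 1 mm; the fence is 4 mm beyond.
- gap_right (a point): The same between the middle and right crown-up flanges: jig frame (0, -48.5, 8) mm.
- up_a: Aluminium hat-shaped flange, crown UP, 0.18-0.29 kg: round brim 92 mm across, 8 mm thick, at the bottom; round crown 40 mm across, 18 mm above the brim (26 mm in all). Edges rounded 1.5 mm. Origin: centre of its underside; z up; yaw means nothing. Starts in the middle bay of the jig.
- up_b: Aluminium hat-shaped flange, crown UP, 0.18-0.29 kg: round brim 92 mm across, 8 mm thick, at the bottom; round crown 40 mm across, 18 mm above the brim (26 mm in all). Edges rounded 1.5 mm. Origin: centre of its underside; z up; yaw means nothing. Starts on the bench beside the jig, left or right.
- up_c: Aluminium hat-shaped flange, crown UP, 0.18-0.29 kg: round brim 92 mm across, 8 mm thick, at the bottom; round crown 40 mm across, 18 mm above the brim (26 mm in all). Edges rounded 1.5 mm. Origin: centre of its underside; z up; yaw means nothing. Starts on the bench beside the jig, left or right.
- down_a: The same flange crown DOWN (0.18-0.29 kg): the crown, 40 mm across and 18 mm tall, is its foot; the brim, 92 mm across and 8 mm thick, is on top, too wide to grip. Pushed at the rim it slides upright. Origin: underside centre of the crown; z up; yaw means nothing. Starts on the left (+y) half of the ledge, in line with the gap on that side or farther out.
- down_b: The same flange crown DOWN (0.18-0.29 kg): the crown, 40 mm across and 18 mm tall, is its foot; the brim, 92 mm across and 8 mm thick, is on top, too wide to grip. Pushed at the rim it slides upright. Origin: underside centre of the crown; z up; yaw means nothing. Starts on the right (-y) half of the ledge, in line with the gap on that side or farther out.
- vial: Bystander: upright glass vial with a red cap, 28 mm across, 62 mm tall, loose on the bench beside the jig. Origin: centre of its underside.
- lens_cell: Bystander: dark steel lens cell, a plain cylinder 48 mm across and 30 mm tall, loose on the bench beside the jig. Origin: centre of its underside.
Things that resemble listed ones, but are neither listed nor needed, are in the scene too. What is shaped like the down_b but blue is not meant. Leave any blue look-alike of the down_a alone.

How it is judged:
At the end, for the whole second after the job is handed in: A crown-up flange flat on the bench within 8 mm of each bay centre; a crown-down flange on its neighbours' brims (underside 8 mm up, within 2 mm) within 8 mm of each gap point; all five level within 0.05 rad, and at rest (((horizontal distance between up_a and bay_left below 0.008 m and height (world z) of up_a between -0.002 and 0.002 m) or (horizontal distance between up_b and bay_left below 0.008 m and height (world z) of up_b between -0.002 and 0.002 m) or (horizontal distance between up_c and bay_left below 0.008 m and height (world z) of up_c between -0.002 and 0.002 m)) and ((horizontal distance between up_a and bay_middle below 0.008 m and height (world z) of up_a between -0.002 and 0.002 m) or (horizontal distance between up_b and bay_middle below 0.008 m and height (world z) of up_b between -0.002 and 0.002 m) or (horizontal distance between up_c and bay_middle below 0.008 m and height (world z) of up_c between -0.002 and 0.002 m)) and ((horizontal distance between up_a and bay_right below 0.008 m and height (world z) of up_a between -0.002 and 0.002 m) or (horizontal distance between up_b and bay_right below 0.008 m and height (world z) of up_b between -0.002 and 0.002 m) or (horizontal distance between up_c and bay_right below 0.008 m and height (world z) of up_c between -0.002 and 0.002 m)) and ((horizontal distance between down_a and gap_left below 0.008 m and height (world z) of down_a between 0.006 and 0.01 m) or (horizontal distance between down_b and gap_left below 0.008 m and height (world z) of down_b between 0.006 and 0.01 m)) and ((horizontal distance between down_a and gap_right below 0.008 m and height (world z) of down_a between 0.006 and 0.01 m) or (horizontal distance between down_b and gap_right below 0.008 m and height (world z) of down_b between 0.006 and 0.01 m)) and angle between each of up_a, up_b, up_c, down_a, down_b's own z axis and vertical below 0.05 rad and linear speed of each of up_a, up_b, up_c, down_a, down_b below 0.01 m/s); the robot touches nothing.
It fails at once if a crown-down flange is picked up (its foot rises more than 25 mm above the bench) (height (world z) of any of down_a, down_b above 0.025 m).
It fails at once if a bystander is moved by more than 15 mm or knocked over (distance of any of vial, lens_cell from where it was at the start of the episode above 0.015 m or angle between vial's own z axis and vertical above 0.5 rad).
It also fails if it takes over 72 s, if anything falls off the work surface, if the arm or the gripper's body presses on something with over 40 N, if the wrist force passes 120 N, or if a joint passes its speed limit or range.

ROBOT

A 6-joint arm with a two-finger parallel gripper is mounted at the origin on the work surface. World frame = base frame: x ahead of the robot, y to its left, z up, the work surface at z = 0. Lengths are in m, angles in rad, forces in N, time in s.
With the tool pointing down it reaches from about 0.375 to 0.9 m from the base axis. Payload 3.1 kg.
Tool frame: the origin (TCP) lies midway between the tips of the shut fingers; the grasp point (between the pads) lies manip.hold_point_z behind it (manip.hold_point_z is the distance from the TCP to the grasp point, in m); z points along the fingers, y is the direction in which the jaws open and shut (so a half turn about z gives the same grasp; the last joint's range is limited). The gripper opens to 85 mm and grips with 20 to 120 N. Pads are 22 mm wide; open, the fingers measure 114 mm over their backs; the gripper's body (76 mm by 85 mm) begins 54 mm behind the grasp point. The pads swing forward as they close: fully open they stand 13 mm farther back than shut.
Start: joints at [1.139, 0.527, 1.433, -0, 1.181, -0.178], TCP at [0.156, 0.605, 0.199] pointing down, gripper open.
Joint ranges: [-3.08, 3.08], [-0.75, 2.2], [0.22, 2.44], [-1.43, 4.57], [0, 2.65], [-2.85, 2.85]. Speed limits (rad/s): [2.79, 2.79, 3.14, 3.14, 3.14, 3.14].

INTERFACE

Orientations are given as a unit quaternion [x, y, z, w].
In Python, from station import manip, snapshot, workorder, models gives the robot as it stands.
- The arm moves only by the tool jog_arm, never from a script. Its argument "commands" is a list of rows, each a list of 5 numbers: the opening in per cent of the stroke, from 0 (shut) to 100 (fully open), then the shift along the world's x, y, z in cm, then the turn about the world's z in rad. A call has 1 to 8 rows; each row shifts and turns the pose as measured when the row begins; what a row does not reach is not made up. A row lasts 1/12 s, in which the tool goes at most 41.7 mm and 7.16 degrees, less where a joint would pass 70% of its speed; a pose out of reach is approached as far as the arm can. A call with a gripper value outside its range is refused whole. The fingers move at their own pace and stop on an object; "squeeze" is the grip in N (left out, the last holds). Time passes only in rows, so rows that do not move let the fingers close. It gives the time, the measured TCP pose, the force and the opening at its end, in the units of the state.
- manip.sense(): the state, without advancing time (a new reading comes with each control period).
- snapshot(name): name is "scene" or "top"; returns a dict with "image" (384x512x3 uint8, red, green, blue), "intrinsics" (3x3 intrinsics, pixels), "D" ([k1, k2, p1, p2, k3] as OpenCV has them; the pictures are not rectified), "extrinsics" (4x4, takes a point from camera to world coordinates). Camera axes: x right, y down, z forward; pixel columns grow to the right and rows downward; lengths in m; the calibration is good to about 2 mm. A picture is of the moment at which its call begins. There is no depth.
- workorder.sign_off(): hands the job in, once; it reports no verdict.
Trained networks look in a picture, given as the dict that the camera call returned (one of the last four; its "shot" number tells which), for a name from the list of things; names that differ only in an ending like _2 or _b are one class to them, and where a whole thing is asked for, a point or a joint stands for the part that bears it (a point fixed in the world has none). Each returns a list of dicts, best first, with "score" (0 to 1); they miss things now and then, are a little off and sometimes report something else, mostly with a low value. They report only what shows in the picture. A call takes as long as a camera call. They do not tell look-alikes from the thing itself.
- models.find_in(picture, name): "centre" ([x, y, z] in m, in world coordinates, good to about 4 mm: the middle of the surface that is visible of it).
- models.pinpoint(picture, name): "centre" ([x, y, z] in m, in world coordinates, good to about 4 mm: a listed point, or the origin of a listed thing).
The state is a dict: "t": time; "q": joint angles; "qd": joint speeds; "tau": joint torques, N m; "tcp_pos": TCP position; "tool_rot": TCP orientation; "force": force on the tool from outside, world axes, zero at the start; "ft_torque": the same for the moment, N m; "finger_gap": opening from 0.0 (shut) to 1.0 (fully open).
Only numpy, scipy, OpenCV 4.12 (cv2) and the standard library are available. Lean on these libraries where they do the work, as an engineer would, in place of code of your own. Each camera call takes 0.05 s, during which the arm holds its last target. There are 200 camera calls.

## Working session

There is one attempt and no reset: what is moved stays moved. The work goes in short steps, Python scripts to look and compute and a tool call to move; the robot and the scene stay as the last step left them, time stands still between calls to the robot, and variables do not carry over. Pictures are saved under pics/ and viewed, about 8 in all and at most 12, crops included, and the job is handed in when it is done.

Besides the shell and the picture viewer there is one more tool, called after "Emit:" in YAML: its name, and indented under it one key for each argument. jog_arm: Moves the arm, as the interface text tells. Its arguments: {"type":"object","properties":{"commands":{"type":"array","items":{"type":"array","items":{"type":"number"}}},"squeeze":{"type":"number"}},"required":["commands"]}

```bash
mkdir -p pics; cat > h.py <<'E'
import numpy as np,cv2
from station import manip,snapshot,workorder,models
def px2w(p,uv,z):
    K=np.array(p["intrinsics"]);T=np.array(p["extrinsics"])
    u=cv2.undistortPoints(np.array(uv,float).reshape(-1,1,2),K,np.array(p["D"])).reshape(-1,2)
    d=np.c_[u,np.ones(len(u))]@T[:3,:3].T;o=T[:3,3]
    return o+d*((z-o[2])/d[:,2])[:,None]
def w2px(p,X):
    T=np.linalg.inv(np.array(p["extrinsics"]))
    r=cv2.Rodrigues(T[:3,:3])[0]
    return cv2.projectPoints(np.array(X,float).reshape(-1,3),r,T[:3,3],np.array(p["intrinsics"]),np.array(p["D"]))[0].reshape(-1,2)
def save(p,n,s=1.5): cv2.imwrite(f"pics/{n}.png",cv2.resize(p["image"][...,::-1],None,fx=s,fy=s))
E
python3 - <<'E'
from h import *
print(manip.hold_point_z,manip.sense())
for c in("top","scene"):
    p=snapshot(c);save(p,c+"0");print(c,np.array(p["extrinsics"])[:3,3].round(3))
    for n in("bay_left","bay_middle","bay_right","gap_left","gap_right","jig","up_b","down_a","vial","lens_cell"):
        print(n,[(np.round(d["centre"],3).tolist(),round(d["score"],2)) for d in models.pinpoint(p,n)][:6])
E
```

```text
0.0187 {'t': 0.0, 'q': array([ 1.13948528e+00,  5.28477563e-01,  1.43391740e+00,  5.85307450e-06,
        1.18139359e+00, -1.78544406e-01]), 'qd': array([ 0.00170871, -0.00097411,  0.00142699,  0.00160547,  0.00172851,
        0.0003826 ]), 'tau': array([-9.55523101e-04, -4.42352664e+01, -1.78018409e+01, -2.94875217e-04,
        8.58764484e-03,  5.00284401e-06]), 'tcp_pos': array([0.15596231, 0.6044097 , 0.1981219 ]), 'tool_rot': array([ 1.26048171e-01,  9.92023514e-01, -1.04648366e-03, -3.32211339e-04]), 'force': array([-0.85727127, -0.25976636, -0.12307536]), 'ft_torque': array([-0.00202605,  0.03138822, -0.02452585]), 'finger_gap': 0.9993430907861106}
top [ 0.262 -0.002  1.145]
bay_left []
bay_middle []
bay_right []
gap_left [([0.617, 0.049, 0.008], 0.77)]
gap_right []
jig []
up_b [([0.603, -0.348, -0.001], 0.96), ([0.61, -0.005, 0.001], 0.72), ([0.439, -0.348, 0.003], 0.66)]
down_a [([0.458, -0.067, 0.011], 0.88), ([0.69, 0.236, 0.002], 0.85), ([0.508, 0.109, 0.011], 0.68), ([0.298, -0.219, -0.002], 0.62)]
vial [([0.59, 0.332, 0.001], 0.54)]
lens_cell [([0.426, 0.328, 0.004], 0.6)]
scene [1.033 0.238 0.781]
bay_left []
bay_middle []
bay_right []
gap_left [([0.618, 0.045, 0.009], 0.67)]
gap_right [([0.6, -0.052, 0.012], 0.75), ([0.44, -0.347, -0.001], 0.4)]
jig []
up_b [([0.611, -0.006, -0.001], 0.94), ([0.606, -0.347, -0.002], 0.88), ([0.438, -0.348, -0.0], 0.79)]
down_a [([0.691, 0.234, -0.002], 0.88), ([0.502, 0.104, 0.013], 0.87), ([0.3, -0.221, -0.002], 0.76), ([0.464, -0.063, 0.008], 0.55)]
vial [([0.588, 0.338, -0.0], 0.69), ([0.441, -0.346, 0.002], 0.49)]
lens_cell [([0.43, 0.325, -0.003], 0.82), ([0.463, -0.063, 0.007], 0.21), ([0.609, -0.004, -0.0], 0.2)]
```

View pics/top0.png

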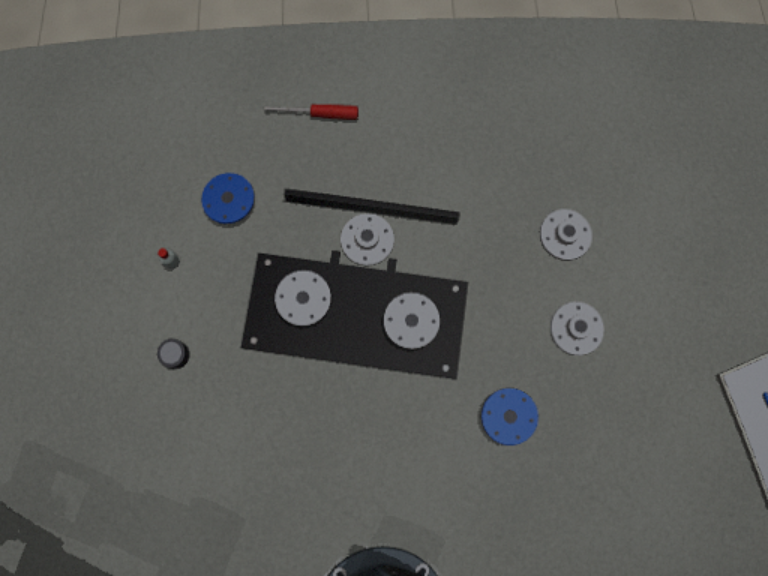

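View pics/scene0.png

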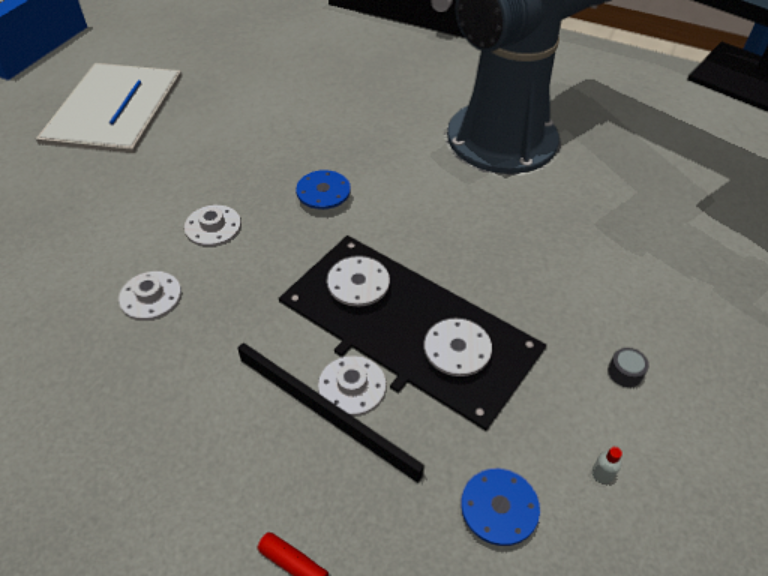

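The top view shows the jig ledge with corners (258,253), (467,282), (457,378) and (242,348), at the 1.5x scale. The middle flange is at (367,238), with down_a at (302,298) and down_b at (411,320). The two spare crown-up flanges are at (567,233) and (578,328). The vial (167,258) and lens cell (172,353) are on the left, and the three blue and red items aren't needed. The scene view agrees. Next I'll fit the jig pose and the flange circles.

```bash
cat >> h.py <<'E'
def circ(p,uv,r,z,rad=0.0445,crown=False):
    """fit brim circle centre: bright low-sat blob near world guess uv=(x,y), brim top height z"""
    g=np.array(uv,float)
    im=p["image"].astype(int);V=im.mean(2);
    ys,xs=np.mgrid[0:384,0:512]
    W=px2w(p,np.c_[xs.ravel(),ys.ravel()],z)[:,:2]
    I=V.ravel().astype(float);S=(im.max(2)-im.min(2)).ravel()
    near=np.linalg.norm(W-g,axis=1)<0.1
    W=W[near];I=I[near]
    best=None
    from scipy.optimize import minimize
    def f(c):
        d=np.linalg.norm(W-c,axis=1)
        a=I[(d<0.0455)&(d>.028)].mean();b=I[(d>0.0475)&(d<.056)].mean()
        return b-a
    for st in (.004,.001):
        gr=[(f(g+st*np.array([i,j])),i,j) for i in range(-5,6) for j in range(-5,6)]
        m=min(gr);g=g+st*np.array(m[1:])
    return g.round(4),round(m[0],1)
def state(cams=("top","scene"),pts={}):
    for c in cams:
        p=snapshot(c)
        for n,(x,y,z) in pts.items(): print(c,n,*circ(p,(x,y),0,z))
E
python3 - <<'E'
from h import *
from scipy.optimize import least_squares
T=snapshot("top");S=snapshot("scene")
obsT=[((-50,180,9),(258,253)),((-50,-180,9),(467,282)),((-215,-180,9),(457,378)),((-215,180,9),(242,348)),((62,150,34),(286,190)),((62,-150,34),(460,212))]
obsS=[((-215,-180,9),(348,237)),((-50,-180,9),(279,298)),((-215,180,9),(546,346)),((-50,180,9),(487,429))]
def W(q,P):
    P=np.array(P)/1e3;c,s=np.cos(q[2]),np.sin(q[2])
    return np.c_[q[0]+c*P[:,0]-s*P[:,1],q[1]+s*P[:,0]+c*P[:,1],P[:,2]]
def res(q,o,p): return ((w2px(p,W(q,[a for a,_ in o]))-np.array([b for _,b in o])/1.5)).ravel()
for nm,f in(("T",lambda q:res(q,obsT,T)),("S",lambda q:res(q,obsS,S)),("both",lambda q:np.r_[res(q,obsT,T),res(q,obsS,S)])):
    r=least_squares(f,[.61,0,-.1]);print(nm,r.x.round(4),f(r.x).round(1))
q=r.x
print(W(q,[(0,97,0),(0,0,0),(0,-97,0),(0,48.5,8),(0,-48.5,8)]).round(4))
state(pts=dict(mid=(.61,-.005,.008),b=(.604,-.348,.008),c=(.439,-.348,.008),da=(.505,.106,.035),db=(.461,-.065,.035)))
E
```

```text
T [ 0.6082 -0.0032 -0.1843] [ 0.1  0.1  1.1 -0.2  0.3  0.6 -0.8  0.3 -0.8 -0.9  0.1 -0.1]
S [ 0.6144  0.0012 -0.1908] [-0.4 -1.4 -0.6  0.2  1.  -0.1 -0.1  0.6]
both [ 0.6105 -0.0015 -0.1902] [-0.7 -1.2  0.2 -0.7 -1.   0.1 -1.9 -1.1 -1.3 -2.  -0.6 -0.6 -0.7 -2.7
 -0.8 -1.4  0.3 -2.  -0.7 -1.6]
[[ 0.6289  0.0938  0.    ]
 [ 0.6105 -0.0015  0.    ]
 [ 0.5922 -0.0967  0.    ]
 [ 0.6197  0.0462  0.008 ]
 [ 0.6014 -0.0491  0.008 ]]
top mid [ 0.611 -0.002] -50.0
top b [ 0.606 -0.349] -35.3
top c [ 0.44  -0.351] -33.1
top da [0.507 0.107] -101.0
top db [ 0.461 -0.069] -93.8
scene mid [ 0.61  -0.002] -98.5
scene b [ 0.607 -0.347] -62.7
scene c [ 0.441 -0.348] -64.5
scene da [0.511 0.108] -161.8
scene db [ 0.465 -0.067] -159.0
```

The jig is at about (0.6095, -0.002) with yaw -0.187, and the two cameras agree to within a few mm. The jaw axis is already nearly along the jig's y, so I'll turn it by 0.066 and go to up_b.

Emit:
jog_arm:
  commands:
    - [100,1.7,-3.6,0,0.066]
    - [100,1.7,-3.6,0,0]
    - [100,1.7,-3.6,0,0]
    - [100,1.7,-3.6,0,0]
    - [100,1.7,-3.6,0,0]
    - [100,1.7,-3.6,0,0]
    - [100,1.7,-3.6,0,0]
    - [100,1.7,-3.6,0,0]
  squeeze: 50

```text
t: 1.97
tcp_pos: [0.2933, 0.3151, 0.1998]
tool_rot: [0.084, 0.996, 0.006, 0.002]
force: [1.3, -0.4, -0.5]
finger_gap: 0.999
```

Emit:
jog_arm:
  commands:
    - [100,1.7,-3.6,0,0]
    - [100,1.7,-3.6,0,0]
    - [100,1.7,-3.6,0,0]
    - [100,1.7,-3.6,0,0]
    - [100,1.7,-3.6,0,0]
    - [100,1.7,-3.6,0,0]
    - [100,1.7,-3.6,0,0]
    - [100,1.7,-3.6,0,0]

```text
t: 2.63
tcp_pos: [0.4339, 0.0128, 0.2029]
tool_rot: [0.084, 0.996, 0.007, 0.007]
force: [0.8, 0.4, -0.5]
finger_gap: 0.999
```

Emit:
jog_arm:
  commands:
    - [100,1.7,-3.6,0,-0.02]
    - [100,1.7,-3.6,0,0]
    - [100,1.7,-3.6,0,0]
    - [100,1.7,-3.6,0,0]
    - [100,1.7,-3.6,0,0]
    - [100,1.7,-3.6,0,0]
    - [100,1.7,-3.6,0,0]
    - [100,1.7,-3.6,0,0]

```text
t: 3.3
tcp_pos: [0.5729, -0.29, 0.2046]
tool_rot: [0.097, 0.995, 0.007, 0.009]
force: [0.5, -0.2, -0.2]
finger_gap: 1.001
```

Emit:
jog_arm:
  commands:
    - [100,1.7,-3.0,-1,0]
    - [100,0.8,-1.8,-3,0]
    - [100,0,0,0,0]

```text
t: 3.55
tcp_pos: [0.6027, -0.3514, 0.1636]
tool_rot: [0.1, 0.995, 0.003, 0.013]
force: [-1.8, 1.5, -2.4]
finger_gap: 1.0
```

Emit:
jog_arm:
  commands:
    - [100,0.4,0.3,-3.5,0]
    - [100,0,0,-3.5,0]
    - [100,0,0,-3.0,0]
    - [100,0,0,-1.4,0]
    - [100,0,0,0,0]
    - [100,0,0,0,0]

```text
t: 4.05
tcp_pos: [0.6073, -0.3492, 0.0484]
tool_rot: [0.101, 0.995, 0.002, 0.015]
force: [0.7, 0.2, 0.2]
finger_gap: 0.998
```

```bash
python3 - <<'E'
from h import *
s=manip.sense();print(s["tcp_pos"],s["tool_rot"],s["force"])
p=snapshot("scene");im=p["image"][...,::-1]
cv2.imwrite("pics/s1.png",cv2.resize(im[130:260,40:240],None,fx=4,fy=4,interpolation=cv2.INTER_CUBIC))
E
```

```text
[ 0.60734208 -0.34919819  0.04838024] [0.10129718 0.99474299 0.00225111 0.01483896] [0.7415001  0.18414911 0.16204366]
```

View pics/s1.png

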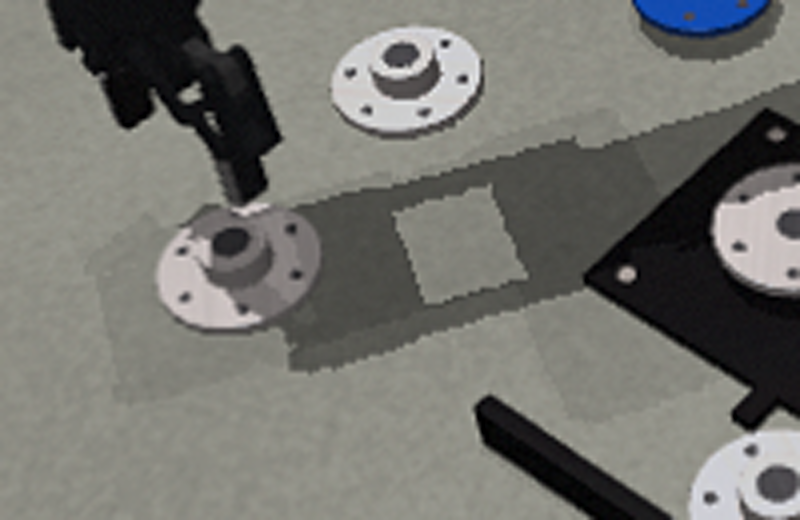

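The scene crop shows the fingers standing over up_b, centred on its crown. I'll go down and grip.

Emit:
jog_arm:
  commands:
    - [100,0,0.1,-2.0,0]
    - [100,0,0,-1.3,0]
    - [100,0,0,-0.6,0]
    - [47,0,0,0,0]
    - [40,0,0,0,0]
    - [40,0,0,0,0]
    - [35,0,0,0,0]
    - [30,0,0,0,0]

```text
t: 4.77
tcp_pos: [0.6139, -0.3518, 0.0208]
tool_rot: [0.1, 0.995, -0.003, 0.023]
force: [-0.4, 0.1, 0.8]
finger_gap: 0.31
```

Emit:
jog_arm:
  commands:
    - [30,0,0,0,0]
    - [30,0,0,0,0]
    - [30,0,0,0,0]

```text
t: 5.02
tcp_pos: [0.6147, -0.3526, 0.0223]
tool_rot: [0.1, 0.995, -0.004, 0.024]
force: [-1.1, 0.8, -0.7]
finger_gap: 0.303
```

Emit:
jog_arm:
  commands:
    - [80,0,0,2,0]
    - [100,0,0,2,0]
    - [100,0,0,0,0]

```text
t: 5.27
tcp_pos: [0.6135, -0.3517, 0.0617]
tool_rot: [0.101, 0.995, -0.003, 0.022]
force: [0.5, -0.1, 1.5]
finger_gap: 0.713
```

```bash
python3 - <<'E'
from h import *
s=manip.sense();print(s["tcp_pos"],s["tool_rot"],s["force"],s["finger_gap"])
p=snapshot("scene");im=p["image"][...,::-1]
print(circ(p,(.607,-.347),0,.008))
cv2.imwrite("pics/s2.png",cv2.resize(im[130:230,40:170],None,fx=6,fy=6,interpolation=cv2.INTER_CUBIC))
E
```

```text
[ 0.6134894  -0.35168564  0.06169734] [ 0.10053334  0.99467756 -0.00264534  0.02241862] [ 0.48656891 -0.14225527  1.46798759] 0.7132595402812056
(array([ 0.607, -0.346]), np.float64(-35.0))
```

View pics/s2.png

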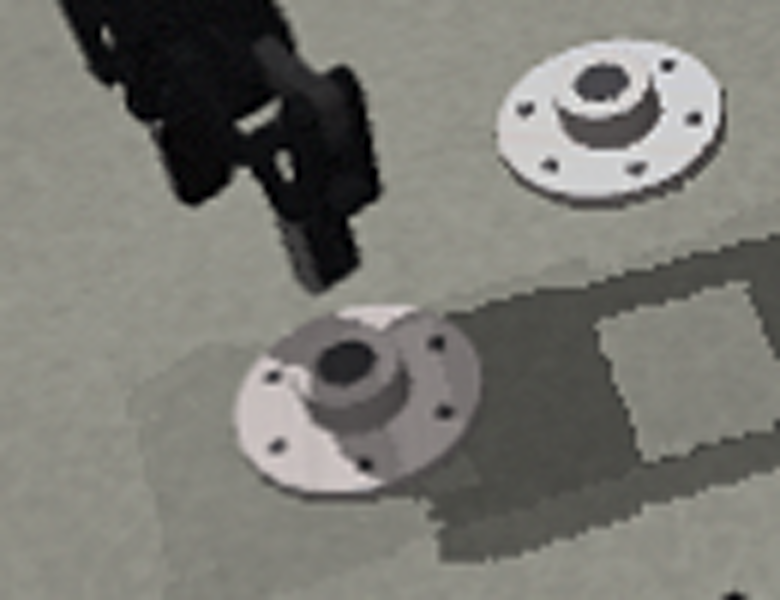

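The pads swung down onto the brim and slid up over the crown. The flange barely moved and is still at (0.607, -0.346). This time I'll pre-close above it and then descend gently.

Emit:
jog_arm:
  commands:
    - [66,-0.4,0.3,0,0]
    - [66,-0.3,0.2,0,0]
    - [66,0,0,-1.0,0]
    - [66,0,0,-1.0,0]
    - [66,0,0,0,0]

```text
t: 5.73
tcp_pos: [0.6025, -0.3438, 0.0347]
tool_rot: [0.101, 0.995, -0.0, 0.019]
force: [-0.4, 0.3, 0.1]
finger_gap: 0.661
```

Emit:
jog_arm:
  commands:
    - [66,-0.05,0,-1.0,0]
    - [66,0,0,-1.0,0]
    - [66,0,0,-0.5,0]
    - [66,0,0,0,0]

```text
t: 6.07
tcp_pos: [0.6001, -0.3424, 0.0031]
tool_rot: [0.101, 0.995, 0.001, 0.017]
force: [-0.7, -0.5, -0.3]
finger_gap: 0.663
```

Emit:
jog_arm:
  commands:
    - [66,0.3,-0.2,0.45,0]
    - [66,0.2,-0.1,0,0]
    - [66,0,0,0,0]
    - [66,0,0,0,0]

```text
t: 6.4
tcp_pos: [0.606, -0.346, 0.0074]
tool_rot: [0.101, 0.995, 0.001, 0.017]
force: [-0.5, -0.8, -0.3]
finger_gap: 0.657
```

Emit:
jog_arm:
  commands:
    - [56,0,0,0.1,0]
    - [50,0,0,0,0]
    - [44,0,0,0,0]
    - [38,0,0,0,0]
    - [35,0,0,0,0]
    - [35,0,0,0,0]

```text
t: 6.9
tcp_pos: [0.6072, -0.3468, 0.0109]
tool_rot: [0.101, 0.995, 0.0, 0.018]
force: [-0.6, -1.1, -0.3]
finger_gap: 0.348
```

Emit:
jog_arm:
  commands:
    - [25,0,0,0,0]
    - [15,0,0,0,0]
    - [5,0,0,0,0]
    - [0,0,0,0,0]
    - [0,0,0,0,0]

```text
t: 7.32
tcp_pos: [0.6069, -0.3467, 0.0108]
tool_rot: [0.101, 0.995, 0.0, 0.018]
force: [-0.4, 1.0, -0.2]
finger_gap: -0.003
```

```bash
python3 - <<'E'
from h import *
s=manip.sense();print(s["tcp_pos"],s["tool_rot"],s["force"],s["finger_gap"])
p=snapshot("scene");im=p["image"][...,::-1]
cv2.imwrite("pics/s3.png",cv2.resize(im[130:230,40:170],None,fx=6,fy=6,interpolation=cv2.INTER_CUBIC))
E
```

```text
[ 0.60694547 -0.34671133  0.01075016] [1.00735153e-01 9.94749716e-01 2.04099747e-04 1.80385807e-02] [-0.3935967   0.99615144 -0.2046308 ] -0.003165055406992222
```

View pics/s3.png

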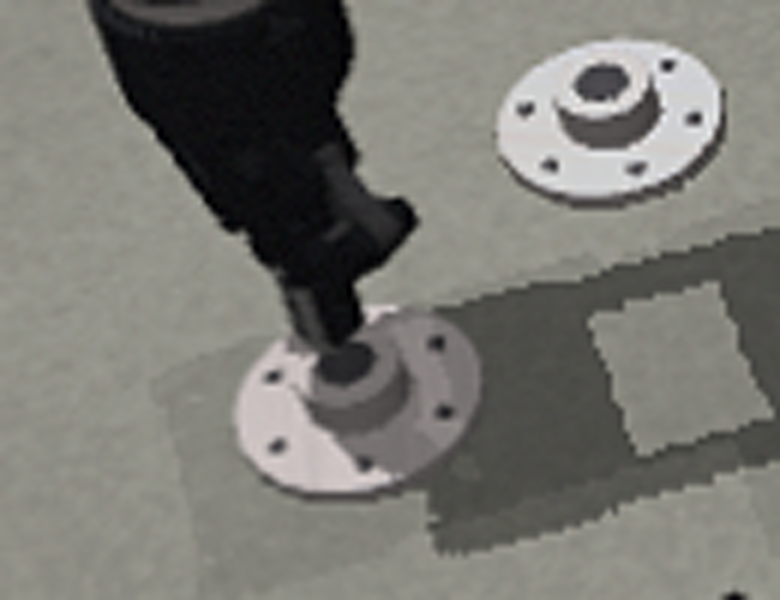

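```bash
python3 - <<'E'
from h import *
p=snapshot("scene")
X=[(.607,-.3467,z) for z in (0.011,.026,.04)]+[(.6,-.3467,.026),(.59,-.347,.011),(.58,-.347,.011)]
print((w2px(p,X)-[40,130])*6)
t=snapshot("top");print(w2px(t,[(.607,-.3467,.026)]),circ(p,(.607,-.347),0,.008))
im=t["image"][...,::-1];cv2.imwrite("pics/t4.png",cv2.resize(im[100:240,320:460],None,fx=4,fy=4,interpolation=cv2.INTER_CUBIC))
E
```

```text
[[351.99615933 384.65813923]
 [341.58712841 358.68360825]
 [331.65787266 333.89129183]
 [353.539554   345.78674578]
 [379.79712065 353.35380967]
 [396.28362764 335.37333565]]
[[378.69161407 152.63722033]] (array([ 0.606, -0.346]), np.float64(-36.9))
```

View pics/t4.png

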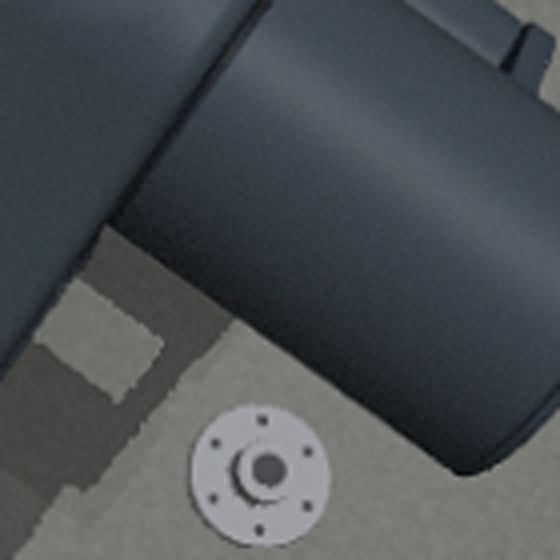

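In the scene crop the shut fingers appear to stand above the crown top at about (330,345). The TCP reading of z = 0.011 would put them inside the crown, so something is offset. I'll touch down gently to measure it.

Emit:
jog_arm:
  commands:
    - [0,0,0,-0.4,0]
    - [0,0,0,-0.4,0]
    - [0,0,0,0,0]

```text
t: 7.72
tcp_pos: [0.6071, -0.3468, 0.0022]
tool_rot: [0.101, 0.995, 0.0, 0.018]
force: [-0.8, 0.4, -0.2]
finger_gap: -0.001
```

```bash
python3 - <<'E'
from h import *
s=manip.sense();print(s["tcp_pos"],s["tool_rot"],s["force"],s["finger_gap"])
# tip blob in both views relative to expected
p=snapshot("scene");im=p["image"].astype(int)
print(im[175:196,84:110].mean(2).astype(int))
print(w2px(p,[s["tcp_pos"]]))
E
```

```text
[ 0.60710177 -0.3468367   0.00223515] [1.00740694e-01 9.94744990e-01 5.48543722e-05 1.82678761e-02] [-0.79317252  0.35098217 -0.21069836] -0.0009821803169470507
[[ 17   9  13  14  11  11  14  17  11  19  18  17  14  16  16  13  16  15
    9  16  12  23  96 133 143 144]
 [ 67  20  12  13  12  14  13  12  13  14  16  14  15  14  13  14  17  10
   10  18  37 101 140 145 143 139]
 [141 102  56  39  17  13  15  10  13  15  13  15  15  14  17  15   3  10
   22  75 138 150 147 144 145 142]
 [149 153 127  69  38  18  15  13  14   9  14  18  13  14  10   7  16  49
  106 146 151 146 139 139 139 140]
 [146 147 131  82  28  13  13  13  13  15  13  16  12  13  13   7  69 136
  153 148 141 137 139 139 139 140]
 [147 148 134  87  42  33  26  24  22  16  17  12  15  14  11  12 126 156
  155 154 152 145 144 145 133 130]
 [147 147 147 121  48  43  61  61  46  14  14  12  14  14  15   6 136 196
  204 199 200 148 113 112 113 121]
 [145 144 146 132  83  33  52  65  52  28  12  13  15  15  14   7  86 180
  201 144 106 111 112 113 113 115]
 [143 143 146 142 105  47  51  63  53  28  12  14  16  16  14   8  
[... 680 characters left out ...]
99 123 133 133]
 [197 195 191 192 195 197 199 164  91  63  62  56  42  41  43  39  39  36
   83 111 112 114  86  92 123 134]
 [192 172 153 174 195 195 199 163  85  49  49  52  45  42  39  39  36  55
  102 115 113 112  80  79 108 128]
 [125  52  95 164 196 195 198 161  95  62  39  38  39  39  36  42  49  86
  109 112 113  96  71  61 102 128]
 [120  91 130 182 191 193 195 156 112  92  58  49  47  45  50  73 106 115
  114 113 108  81  68  62  84 108]
 [199 200 198 196 167 161 154 105 110 113 107 101  90  80 104 117 114 113
  112 105  85  73  70  64  94 112]
 [196 195 196 194 199 166 112 111 114 112 114 114 115 114 114 114 113 110
  105  83  73  73  69  63  95 113]]
[[ 99.58518273 196.60410359]]
```

Emit:
jog_arm:
  commands:
    - [0,0,0,-0.3,0]
    - [0,0,0,0,0]

```text
t: 7.93
tcp_pos: [0.6071, -0.3468, -0.0011]
tool_rot: [0.101, 0.995, 0.0, 0.018]
force: [-0.4, 0.4, 0.4]
finger_gap: 0.0
```

Emit:
jog_arm:
  commands:
    - [0,0,0,-0.3,0]
    - [0,0,0,0,0]

```text
t: 8.1
tcp_pos: [0.6071, -0.3468, -0.0045]
tool_rot: [0.101, 0.995, 0.0, 0.018]
force: [-0.1, 0.8, 0.3]
finger_gap: 0.0
```

Emit:
jog_arm:
  commands:
    - [0,0,0,-0.3,0]
    - [0,0,0,0,0]

```text
t: 8.27
tcp_pos: [0.6081, -0.3475, -0.0053]
tool_rot: [0.101, 0.995, -0.001, 0.019]
force: [-0.1, -0.0, -0.9]
finger_gap: -0.003
```

```bash
python3 - <<'E'
from h import *
s=manip.sense();print(s["tcp_pos"],s["force"],s["q"])
for c in("scene","top"):
    p=snapshot(c);print([(np.round(d["centre"],4),d["score"]) for d in models.pinpoint(p,"up_b")])
p=snapshot("scene");im=p["image"][...,::-1]
cv2.imwrite("pics/s5.png",cv2.resize(im[130:230,40:170],None,fx=6,fy=6,interpolation=cv2.INTER_CUBIC))
E
```

```text
[ 0.60808969 -0.34754297 -0.00526774] [-0.12982272 -0.01431472 -0.87880502] [-0.68808445  0.86044359  1.38704114  0.02687737  0.86168698 -2.07435682]
[(array([ 0.4384, -0.3463,  0.0007]), 0.92), (array([ 0.6066, -0.348 , -0.0012]), 0.67), (array([ 6.11e-01, -6.00e-03, -3.00e-04]), 0.66)]
[(array([ 0.4402, -0.3486, -0.003 ]), 0.89), (array([ 0.6021, -0.349 ,  0.0017]), 0.38)]
```

View pics/s5.png

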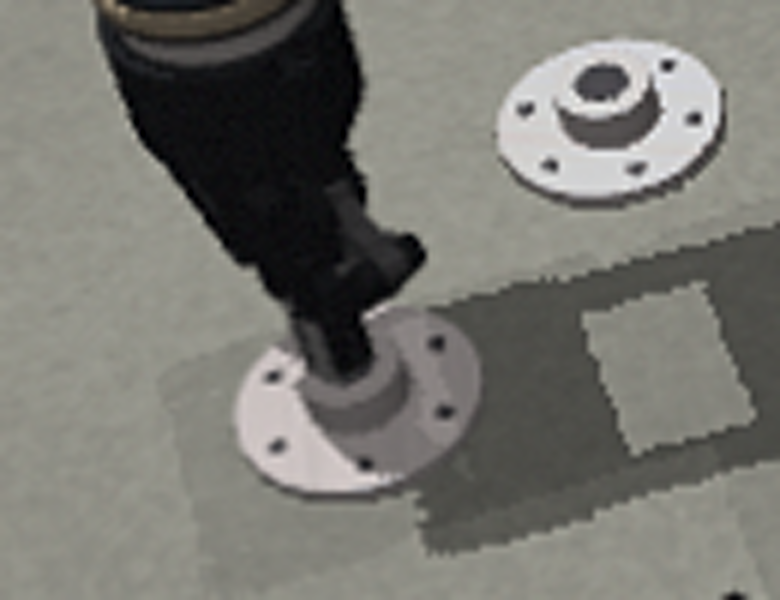

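Emit:
jog_arm:
  commands:
    - [0,0,0,-0.3,0]
    - [0,0,0,-0.3,0]

```text
t: 8.68
tcp_pos: [0.6081, -0.3476, -0.0061]
tool_rot: [0.1, 0.995, -0.001, 0.019]
force: [-5.9, 3.9, 20.0]
finger_gap: -0.001
```

Pressing gives 20 N at a reading of z = -0.006, so the true tip height is the reading plus about 31 mm in this pose. I'll use that correction and grip.

Emit:
jog_arm:
  commands:
    - [30,0,0,1.0,0]
    - [70,-0.1,0.05,0,0]
    - [70,0,0,0,0]
    - [70,0,0,0,0]
    - [70,0,0,0,0]
    - [70,0,0,-0.8,0]
    - [70,0,0,0,0]

```text
t: 9.27
tcp_pos: [0.6058, -0.3461, -0.006]
tool_rot: [0.1, 0.995, 0.0, 0.018]
force: [-0.2, 0.3, 0.1]
finger_gap: 0.699
```

Emit:
jog_arm:
  commands:
    - [70,0,0,-0.7,0]
    - [70,0,0,-0.6,0]
    - [70,0,0,0,0]

```text
t: 9.52
tcp_pos: [0.6049, -0.3454, -0.0224]
tool_rot: [0.1, 0.995, 0.001, 0.016]
force: [0.1, 0.6, 0.5]
finger_gap: 0.7
```

Emit:
jog_arm:
  commands:
    - [60,0.15,-0.1,0.1,0]
    - [50,0,0,0,0]
    - [42,0,0,0,0]
    - [36,0,0,0,0]
    - [36,0,0,0,0]
    - [36,0,0,0,0]

```text
t: 10.02
tcp_pos: [0.6058, -0.3461, -0.0227]
tool_rot: [0.1, 0.995, 0.002, 0.015]
force: [-0.8, -0.4, -1.9]
finger_gap: 0.448
```

Emit:
jog_arm:
  commands:
    - [36,0,0,2,0]
    - [36,0,0,2,0]
    - [36,0,0,2,0]
    - [36,0,0,0,0]

```text
t: 10.35
tcp_pos: [0.6035, -0.3442, 0.0361]
tool_rot: [0.1, 0.995, 0.004, 0.013]
force: [1.3, -1.1, -1.1]
finger_gap: 0.445
```

Emit:
jog_arm:
  commands:
    - [36,0.1,2.5,0,0]
    - [36,0.15,3.5,0,0]
    - [36,0.15,3.5,0,0]
    - [36,0.15,3.5,0,0]
    - [36,0.15,3.5,0,0]
    - [36,0.15,3.5,0,0]
    - [36,0.15,3.5,0,0]
    - [36,0.15,3.5,0,0]

```text
t: 11.02
tcp_pos: [0.6136, -0.076, 0.0321]
tool_rot: [0.108, 0.994, 0.0, 0.016]
force: [-0.1, -0.8, -2.5]
finger_gap: 0.448
```

Emit:
jog_arm:
  commands:
    - [36,0.2,3.5,0.2,0.03]
    - [36,0.25,3.5,0.2,0]
    - [36,0.25,3.5,0.2,0]
    - [36,0.25,3.0,0.2,0]
    - [36,0.15,2.0,0,0]
    - [36,0,0,0,0]
    - [36,0,0,0,0]

```text
t: 11.6
tcp_pos: [0.6187, 0.0963, 0.0333]
tool_rot: [0.088, 0.996, 0.002, 0.011]
force: [0.7, 0.2, -1.2]
finger_gap: 0.443
```

```bash
python3 - <<'E'
from h import *
s=manip.sense();print(s["tcp_pos"],s["tool_rot"],s["force"])
p=snapshot("scene");im=p["image"][...,::-1].copy()
for z in(.05,.06,.07,.08): print(z,circ(p,s["tcp_pos"][:2],0,z))
print([(np.round(d["centre"],4),d["score"]) for d in models.pinpoint(p,"up_b")])
cv2.imwrite("pics/s6.png",cv2.resize(im[130:384,150:400],None,fx=2.3,fy=2.3,interpolation=cv2.INTER_CUBIC))
E
```

```text
[0.61870145 0.09631555 0.03330478] [0.0879659  0.99606218 0.00162852 0.01093093] [ 0.73323706  0.19900003 -1.15463562]
0.05 (array([0.6137, 0.0953]), np.float64(-47.9))
0.06 (array([0.6187, 0.0953]), np.float64(-46.2))
0.07 (array([0.6247, 0.0983]), np.float64(-43.9))
0.08 (array([0.6297, 0.1003]), np.float64(-42.0))
[(array([ 0.6109, -0.0025, -0.0026]), 0.7), (array([ 0.4374, -0.3488, -0.0012]), 0.68), (array([0.617 , 0.0941, 0.0538]), 0.57)]
```

View pics/s6.png

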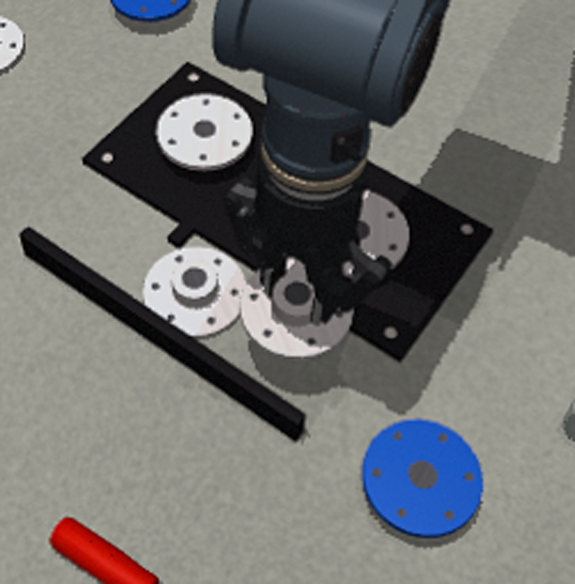

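The flange is held just short of the left bay, at about (297,300) in the crop. I'll correct the x/y, lower partway, then measure.

Emit:
jog_arm:
  commands:
    - [36,0.5,-0.2,0,-0.01]
    - [36,0.3,-0.1,-0.5,0]
    - [36,0,0,-1.2,0]
    - [36,0,0,-1.2,0]
    - [36,0,0,-0.7,0]
    - [36,0,0,0,0]
    - [36,0,0,0,0]

```text
t: 12.28
tcp_pos: [0.6275, 0.0841, -0.0085]
tool_rot: [0.099, 0.995, 0.001, 0.01]
force: [-0.7, -0.1, -0.9]
finger_gap: 0.446
```

```bash
cat > m.py <<'E'
from h import *
import sys
x,y,z=map(float,sys.argv[1:4])
s=manip.sense();print(s["tcp_pos"].round(4),s["tool_rot"].round(3),s["force"].round(1))
q=(.6095,-.002);c,sn=np.cos(.187),-np.sin(.187)
for cam in sys.argv[4:] or ["scene"]:
    p=snapshot(cam)
    for zz in(z,z+.01):
        g,sc=circ(p,(x,y),0,zz);d=g-q
        print(cam,zz,g,sc,"jig",(1e3*np.array([c*d[0]+sn*d[1],-sn*d[0]+c*d[1]])).round(1))
E
python3 m.py .627 .093 .025
```

```text
[ 0.6275  0.0841 -0.0085] [0.099 0.995 0.001 0.01 ] [-0.7 -0.1 -0.9]
scene 0.025 [0.633 0.084] -46.5 jig [ 7.1 88.9]
scene 0.035 [0.638 0.084] -45.6 jig [12.  89.8]
```

Emit:
jog_arm:
  commands:
    - [36,-0.1,0.5,0.2,0]
    - [36,0,0.3,0,0]
    - [36,0,0,0,0]
    - [36,0,0,0,0]

```text
t: 12.67
tcp_pos: [0.6264, 0.0933, -0.0056]
tool_rot: [0.099, 0.995, 0.001, 0.01]
force: [0.5, -0.5, -2.5]
finger_gap: 0.443
```

```bash
python3 m.py .627 .093 .023 scene top
```

```text
[ 0.6264  0.0933 -0.0056] [0.099 0.995 0.001 0.01 ] [ 0.5 -0.5 -2.5]
scene 0.023 [0.63  0.094] -46.0 jig [ 2.3 98.1]
scene 0.033 [0.634 0.097] -44.2 jig [  5.7 101.8]
top 0.023 [0.605 0.098] -8.8 jig [-23.   97.4]
top 0.033 [0.603 0.099] -8.8 jig [-25.2  98. ]
```

Emit:
jog_arm:
  commands:
    - [36,-0.15,0,-0.7,0]
    - [36,0,0,-0.5,0]
    - [36,0,0,-0.3,0]
    - [36,0,0,0,0]

```text
t: 13.1
tcp_pos: [0.6252, 0.0933, -0.0213]
tool_rot: [0.099, 0.995, 0.001, 0.011]
force: [-0.3, 0.1, -2.1]
finger_gap: 0.443
```

Emit:
jog_arm:
  commands:
    - [36,0,0,-0.2,0]
    - [60,0,0,0,0]
    - [68,0,0,0,0]
    - [68,0,0,0,0]
    - [68,0,0,0,0]

```text
t: 13.52
tcp_pos: [0.6267, 0.093, -0.0222]
tool_rot: [0.099, 0.995, 0.001, 0.012]
force: [-0.3, 0.6, -0.5]
finger_gap: 0.681
```

Emit:
jog_arm:
  commands:
    - [68,0,0,1.0,0]
    - [68,0,0,2.5,0]
    - [68,0,0,2.5,0]
    - [68,0,0,2,0]

```text
t: 13.85
tcp_pos: [0.622, 0.0928, 0.0565]
tool_rot: [0.1, 0.995, 0.001, 0.006]
force: [0.4, -0.5, -0.6]
finger_gap: 0.685
```

```bash
python3 m.py .627 .093 .008 scene
```

```text
[0.622  0.0928 0.0565] [0.1   0.995 0.001 0.006] [ 0.4 -0.5 -0.6]
scene 0.008 [0.626 0.093] -79.3 jig [-1.4 96.4]
scene 0.018000000000000002 [0.631 0.095] -78.4 jig [ 3.1 99.3]
```

Left bay done: the scene view puts the flange at jig (-1.4, 96.4) mm. Now up_c.

Emit:
jog_arm:
  commands:
    - [68,-1.2,-3.0,0.3,0]
    - [68,-1.5,-3.65,0.2,0]
    - [68,-1.5,-3.65,0,0]
    - [68,-1.5,-3.65,0,0]
    - [68,-1.5,-3.65,0,0]
    - [68,-1.5,-3.65,0,0]
    - [68,-1.5,-3.65,0,0]
    - [68,-1.5,-3.65,0,0]

```text
t: 14.57
tcp_pos: [0.5125, -0.1952, 0.0776]
tool_rot: [0.091, 0.996, 0.0, 0.023]
force: [0.4, 0.7, 0.1]
finger_gap: 0.679
```

Emit:
jog_arm:
  commands:
    - [68,-1.5,-3.65,0,0]
    - [68,-1.5,-3.65,0,0]
    - [68,-1.5,-3.65,0,0]
    - [68,-1.0,-2.5,0,0]
    - [68,0,0,0,0]
    - [68,0,0,0,0]

```text
t: 15.07
tcp_pos: [0.4525, -0.3473, 0.0828]
tool_rot: [0.096, 0.995, -0.004, 0.027]
force: [-0.7, 1.3, -0.7]
finger_gap: 0.681
```

Emit:
jog_arm:
  commands:
    - [68,-0.7,-0.1,-2,0]
    - [68,-0.4,0,-2,0]
    - [68,0,0,-2,0]
    - [68,0,0,-1.2,0]
    - [68,0,0,0,0]
    - [68,0,0,0,0]

```text
t: 15.57
tcp_pos: [0.4447, -0.3444, 0.0124]
tool_rot: [0.094, 0.995, -0.006, 0.03]
force: [0.5, -0.5, 0.7]
finger_gap: 0.676
```

```bash
python3 - <<'E'
from h import *
s=manip.sense();print(s["tcp_pos"])
p=snapshot("scene");im=p["image"][...,::-1]
cv2.imwrite("pics/s7.png",cv2.resize(im[90:190,80:210],None,fx=6,fy=6,interpolation=cv2.INTER_CUBIC))
E
```

```text
[ 0.44472249 -0.34441885  0.01243998]
```

View pics/s7.png

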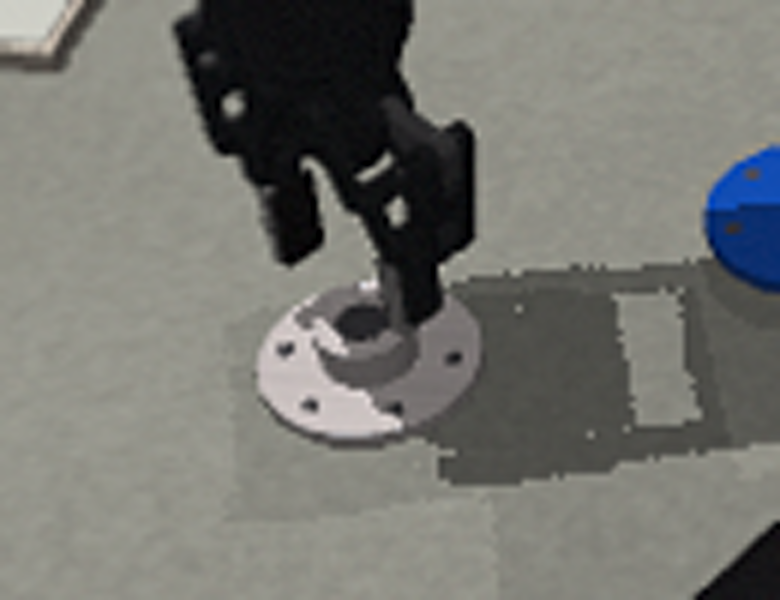

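The fingers straddle up_c's crown at (360,330) in the crop. I'll centre and go down.

Emit:
jog_arm:
  commands:
    - [68,-0.25,-0.2,-0.8,0]
    - [68,0,-0.1,-0.8,0]
    - [68,0,0,-0.7,0]
    - [68,0,0,0,0]
    - [68,0,0,0,0]

```text
t: 16.03
tcp_pos: [0.4446, -0.3478, -0.0094]
tool_rot: [0.092, 0.995, -0.008, 0.032]
force: [-0.8, -0.4, 0.4]
finger_gap: 0.682
```

Emit:
jog_arm:
  commands:
    - [68,-0.35,0,-0.6,0]
    - [68,0,0,-0.5,0]
    - [68,0,0,-0.1,0]
    - [68,0,0,0,0]

```text
t: 16.37
tcp_pos: [0.4407, -0.3482, -0.0224]
tool_rot: [0.093, 0.995, -0.008, 0.032]
force: [0.2, 0.6, -0.1]
finger_gap: 0.682
```

Emit:
jog_arm:
  commands:
    - [60,0,0,0,0]
    - [50,0,0,0,0]
    - [42,0,0,0,0]
    - [36,0,0,0,0]
    - [36,0,0,0,0]
    - [36,0,0,0,0]

```text
t: 16.87
tcp_pos: [0.4405, -0.3482, -0.0221]
tool_rot: [0.093, 0.995, -0.008, 0.032]
force: [-0.3, 0.0, -0.9]
finger_gap: 0.446
```

Emit:
jog_arm:
  commands:
    - [36,0,0,1,0]
    - [36,0,0,2,0]
    - [36,0,0,2,0]
    - [36,0,0,1,0]
    - [36,0,0,0,0]

```text
t: 17.28
tcp_pos: [0.4389, -0.3461, 0.0398]
tool_rot: [0.093, 0.995, -0.006, 0.03]
force: [0.9, 0.6, -1.9]
finger_gap: 0.445
```

Emit:
jog_arm:
  commands:
    - [36,1.5,2.4,0,0]
    - [36,2.0,3.3,0,0]
    - [36,2.0,3.3,0,0]
    - [36,2.0,3.3,0,0]
    - [36,2.0,3.3,0,0]
    - [36,2.0,3.3,0,0]
    - [36,1.5,2.4,0,0]
    - [36,0.5,1.0,0,0]

```text
t: 17.95
tcp_pos: [0.5772, -0.1197, 0.0387]
tool_rot: [0.099, 0.995, -0.009, 0.032]
force: [0.8, -1.0, -2.4]
finger_gap: 0.443
```

Emit:
jog_arm:
  commands:
    - [36,0,0,0,0]
    - [36,0,0,0,0]

```text
t: 18.12
tcp_pos: [0.5775, -0.1154, 0.0374]
tool_rot: [0.095, 0.995, -0.008, 0.031]
force: [-0.1, -1.1, -2.3]
finger_gap: 0.445
```

Emit:
jog_arm:
  commands:
    - [36,0.7,0.9,0,0]
    - [36,0.6,0.8,0,0]
    - [36,0,0,-1.0,0]
    - [36,0,0,-1.2,0]
    - [36,0,0,-1.0,0]
    - [36,0,0,-0.5,0]
    - [36,0,0,0,0]
    - [36,0,0,0,0]

```text
t: 18.78
tcp_pos: [0.588, -0.1019, -0.0061]
tool_rot: [0.099, 0.995, -0.008, 0.028]
force: [-0.7, -0.3, -2.2]
finger_gap: 0.445
```

```bash
python3 m.py .592 -.097 .023 scene; python3 m.py .611 -.002 .008
```

```text
[ 0.588  -0.1019 -0.0061] [ 0.099  0.995 -0.008  0.028] [-0.7 -0.3 -2.2]
scene 0.023 [ 0.591 -0.1  ] -56.1 jig [  0.  -99.7]
scene 0.033 [ 0.597 -0.095] -55.2 jig [  5.  -93.7]
[ 0.5879 -0.1019 -0.006 ] [ 0.099  0.995 -0.008  0.028] [ 0.2 -0.3 -2.5]
scene 0.008 [ 0.611 -0.003] -100.0 jig [ 1.7 -0.7]
scene 0.018000000000000002 [0.616 0.001] -99.3 jig [5.8 4.2]
```

Emit:
jog_arm:
  commands:
    - [36,0.05,0.3,-0.5,0]
    - [36,0,0,-0.5,0]
    - [36,0,0,-0.4,0]
    - [36,0,0,0,0]

```text
t: 19.22
tcp_pos: [0.59, -0.0992, -0.0193]
tool_rot: [0.099, 0.995, -0.008, 0.03]
force: [-0.4, 0.4, -2.6]
finger_gap: 0.444
```

Emit:
jog_arm:
  commands:
    - [36,-0.1,0.1,-0.3,0]
    - [36,0,0,0,0]
    - [60,0,0,0,0]
    - [68,0,0,0,0]
    - [68,0,0,0,0]
    - [68,0,0,0,0]

```text
t: 19.72
tcp_pos: [0.5912, -0.0987, -0.0209]
tool_rot: [0.099, 0.994, -0.009, 0.033]
force: [0.1, 0.0, -0.2]
finger_gap: 0.683
```

Emit:
jog_arm:
  commands:
    - [68,0,0,1.0,0]
    - [68,0,0,2.5,0]
    - [68,0,0,2.5,0]
    - [68,0,0,2,0]

```text
t: 20.05
tcp_pos: [0.5869, -0.0973, 0.0585]
tool_rot: [0.099, 0.995, -0.008, 0.027]
force: [-0.1, 0.2, -0.1]
finger_gap: 0.679
```

```bash
for a in ".592 -.097 .008" ".611 -.002 .008" ".627 .093 .008" ".509 .107 .035" ".463 -.068 .035"; do python3 m.py $a scene; done | grep -v 0000; 
```

```text
[ 0.5869 -0.0973  0.0585] [ 0.099  0.995 -0.008  0.027] [-0.1  0.2 -0.1]
scene 0.008 [ 0.59  -0.098] -80.0 jig [ -1.3 -98. ]
[ 0.5897 -0.0981  0.0625] [ 0.099  0.995 -0.009  0.031] [0.6 0.6 1.9]
scene 0.008 [ 0.609 -0.001] -97.6 jig [-0.7  0.9]
[ 0.5898 -0.0982  0.061 ] [ 0.099  0.995 -0.009  0.031] [ 1.5 -0.6  0.1]
scene 0.008 [0.627 0.093] -114.3 jig [-0.5 96.6]
[ 0.5886 -0.0978  0.0593] [ 0.099  0.995 -0.008  0.03 ] [-0.4 -0.3  0.8]
scene 0.035 [0.51  0.108] -185.2 jig [-118.2   89.6]
[ 0.5874 -0.0974  0.0579] [ 0.099  0.995 -0.008  0.028] [ 0.1  0.2 -0.3]
scene 0.035 [ 0.464 -0.066] -108.8 jig [-131.1  -89.9]
```

All three crown-up flanges are within 2 mm of their bays. Next I'll use the open jaws as a fork behind down_b. The fork starts at about (0.404, -0.055) and pushes along jig +x.

Emit:
jog_arm:
  commands:
    - [82,-2.5,0.6,0,0]
    - [82,-3.2,0.75,0,0]
    - [82,-3.2,0.75,0,0]
    - [82,-3.2,0.75,0,0]
    - [82,-3.0,0.75,0,0]
    - [82,-2.0,0.5,0,0]
    - [82,-0.5,0,0,0]
    - [82,0,0,0,0]

```text
t: 20.97
tcp_pos: [0.3984, -0.0521, 0.0512]
tool_rot: [0.099, 0.995, -0.005, 0.02]
force: [0.3, -0.1, -0.0]
finger_gap: 0.821
```

Emit:
jog_arm:
  commands:
    - [82,0,0,0,0]
    - [82,0,0,0,0]

```text
t: 21.13
tcp_pos: [0.4005, -0.053, 0.0506]
tool_rot: [0.1, 0.995, -0.005, 0.021]
force: [0.4, -0.6, 0.4]
finger_gap: 0.818
```

Emit:
jog_arm:
  commands:
    - [82,0,0,-1.5,0]
    - [82,0,0,-2,0]
    - [82,0,0,-1.5,0]
    - [82,0,0,-0.6,0]
    - [82,0,0,0,0]
    - [82,0,0,0,0]

```text
t: 21.63
tcp_pos: [0.4155, -0.0592, -0.0082]
tool_rot: [0.1, 0.995, -0.009, 0.031]
force: [0.1, -0.2, 0.8]
finger_gap: 0.824
```

```bash
python3 - <<'E'
from h import *
s=manip.sense();print(s["tcp_pos"],s["tool_rot"],s["force"])
p=snapshot("scene");im=p["image"][...,::-1]
cv2.imwrite("pics/s8.png",cv2.resize(im[110:260,180:340],None,fx=4,fy=4,interpolation=cv2.INTER_CUBIC))
E
```

```text
[ 0.41552742 -0.05917649 -0.00818927] [ 0.09954437  0.9945159  -0.00860092  0.0309042 ] [ 0.08806154 -0.21708278  0.75798411]
```

View pics/s8.png

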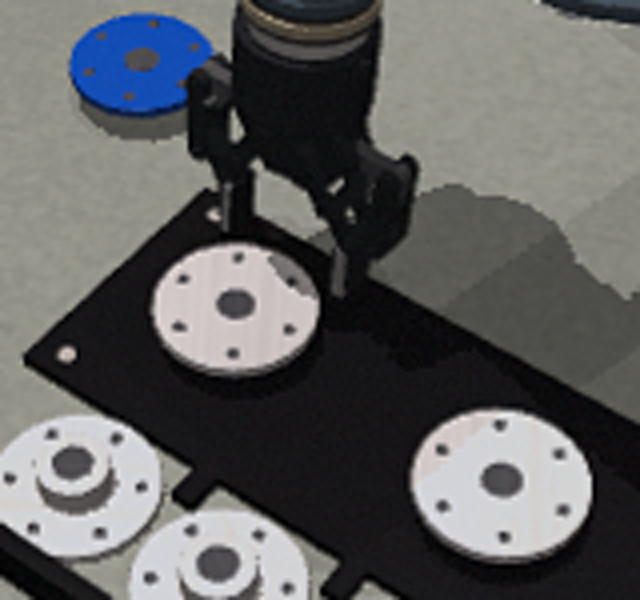

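The fork sits just behind down_b, with its fingers at (228,210) and (345,290) in the crop and down_b at (236,305). I'll lower it the last centimetre.

Emit:
jog_arm:
  commands:
    - [82,-0.4,0.1,-0.6,0]
    - [82,-0.1,0,-0.4,0]
    - [82,0,0,0,0]
    - [82,0,0,0,0]

```text
t: 22.02
tcp_pos: [0.4138, -0.0594, -0.0161]
tool_rot: [0.099, 0.994, -0.01, 0.035]
force: [-0.6, 0.7, 0.2]
finger_gap: 0.819
```

Emit:
jog_arm:
  commands:
    - [82,0.5,-0.05,-0.2,0]
    - [82,0.5,-0.05,-0.1,0]
    - [82,0.8,0.35,0,0]
    - [82,0.8,0.35,0,0]
    - [82,0.8,0.35,0,0]
    - [82,0.8,0.35,0,0]
    - [82,0,0,0,0]

```text
t: 22.6
tcp_pos: [0.461, -0.0452, -0.0178]
tool_rot: [0.1, 0.994, -0.01, 0.035]
force: [0.2, 0.3, -1.0]
finger_gap: 0.82
```

```bash
python3 m.py .49 -.055 .035 scene
```

```text
[ 0.461  -0.0452 -0.0178] [ 0.1    0.994 -0.01   0.035] [ 0.2  0.3 -1. ]
scene 0.035 [ 0.501 -0.05 ] -151.8 jig [-97.7 -67.3]
scene 0.045000000000000005 [ 0.508 -0.047] -150.1 jig [-91.4 -63.1]
```

Emit:
jog_arm:
  commands:
    - [82,0.7,0.38,0,0]
    - [82,0.7,0.38,0,0]
    - [82,0.7,0.38,0,0]
    - [82,0.5,0.2,0,0]
    - [82,0,0,0,0]
    - [82,0,0,0,0]

```text
t: 23.15
tcp_pos: [0.4872, -0.0293, -0.018]
tool_rot: [0.099, 0.994, -0.01, 0.033]
force: [-1.3, 0.3, 0.2]
finger_gap: 0.821
```

```bash
python3 m.py .532 -.038 .035 scene
```

```text
[ 0.4872 -0.0293 -0.018 ] [ 0.099  0.994 -0.01   0.033] [-1.3  0.3  0.2]
scene 0.035 [ 0.526 -0.035] -143.8 jig [-75.9 -47.9]
scene 0.045000000000000005 [ 0.532 -0.031] -141.0 jig [-70.8 -42.9]
```

Emit:
jog_arm:
  commands:
    - [82,0.8,-0.15,0,0]
    - [82,0.8,-0.15,0,0]
    - [82,0.8,-0.15,0,0]
    - [82,0.8,-0.15,0,0]
    - [82,0.8,-0.15,0,0]
    - [82,0,0,0,0]

```text
t: 23.7
tcp_pos: [0.5281, -0.0372, -0.018]
tool_rot: [0.1, 0.995, -0.009, 0.03]
force: [-0.0, 0.5, -0.0]
finger_gap: 0.821
```

```bash
python3 m.py .568 -.043 .035 scene
```

```text
[ 0.5281 -0.0372 -0.018 ] [ 0.1    0.995 -0.009  0.03 ] [-0.   0.5 -0. ]
scene 0.035 [ 0.566 -0.044] -102.7 jig [-34.9 -49.4]
scene 0.045000000000000005 [ 0.572 -0.04 ] -100.3 jig [-29.8 -44.3]
```

Emit:
jog_arm:
  commands:
    - [82,0.7,-0.13,0,0]
    - [82,0.7,-0.13,0,0]
    - [82,0.7,-0.13,0,0]
    - [82,0.7,-0.13,0,0]
    - [82,0.3,-0.05,0,0]
    - [82,0,0,0,0]
    - [82,0,0,0,0]

```text
t: 24.33
tcp_pos: [0.5616, -0.0434, -0.0185]
tool_rot: [0.1, 0.995, -0.009, 0.03]
force: [-2.3, 0.0, -0.1]
finger_gap: 0.82
```

```bash
python3 m.py .601 -.05 .034 scene; for a in ".592 -.097 .008" ".611 -.002 .008"; do python3 m.py $a scene|sed -n 2p; done
```

```text
[ 0.5616 -0.0434 -0.0185] [ 0.1    0.995 -0.009  0.03 ] [-2.3  0.  -0.1]
scene 0.034 [ 0.6   -0.049] -81.7 jig [ -0.6 -47.9]
scene 0.044000000000000004 [ 0.608 -0.047] -78.7 jig [  6.9 -44.5]
scene 0.008 [ 0.591 -0.108] -71.8 jig [   1.5 -107.6]
scene 0.008 [ 0.611 -0.003] -84.7 jig [ 1.7 -0.7]
```

down_b measures jig (-0.6, -48). I'll back off, rise, and check from the top.

Emit:
jog_arm:
  commands:
    - [82,-1.0,0.19,0,0]
    - [82,-2.0,0.38,0,0]
    - [82,0,0,2.0,0]
    - [82,0,0,3.0,0]
    - [82,0,0,2.5,0]
    - [82,0,0,0,0]

```text
t: 24.98
tcp_pos: [0.5306, -0.0378, 0.0577]
tool_rot: [0.1, 0.994, -0.009, 0.031]
force: [0.9, -0.4, 0.2]
finger_gap: 0.816
```

```bash
python3 m.py .601 -.05 .034 scene top|grep 0.034; python3 m.py .592 -.097 .008 top; python3 m.py .509 .107 .035 scene|sed -n 2p
```

```text
scene 0.034 [ 0.6   -0.049] -97.9 jig [ -0.6 -47.9]
top 0.034 [ 0.624 -0.061] -1.6 jig [ 25.2 -55.3]
[ 0.5285 -0.0373  0.0549] [ 0.1    0.995 -0.008  0.028] [-0.7 -0.4 -0.6]
top 0.008 [ 0.594 -0.098] -2.8 jig [  2.6 -97.2]
top 0.018000000000000002 [ 0.588 -0.109] -2.8 jig [  -1.2 -109.1]
scene 0.035 [0.511 0.108] -160.4 jig [-117.2   89.8]
```

Emit:
jog_arm:
  commands:
    - [82,-1.0,2.0,0.3,0]
    - [82,-1.3,2.6,0,0]
    - [82,-1.3,2.6,0,0]
    - [82,-1.3,2.6,0,0]
    - [82,-1.3,2.6,0,0]
    - [82,-1.3,2.4,0,0]
    - [82,-0.7,1.0,0,0]
    - [82,0,0,0,0]

```text
t: 25.85
tcp_pos: [0.438, 0.1238, 0.0465]
tool_rot: [0.103, 0.994, -0.009, 0.019]
force: [-0.0, -1.3, 0.6]
finger_gap: 0.818
```

Emit:
jog_arm:
  commands:
    - [82,0,0,0,0]
    - [82,0,0,0,0]

```text
t: 26.02
tcp_pos: [0.4372, 0.1239, 0.0448]
tool_rot: [0.102, 0.995, -0.01, 0.018]
force: [-0.5, 0.1, 0.2]
finger_gap: 0.819
```

Emit:
jog_arm:
  commands:
    - [82,0,0,-1.5,0.015]
    - [82,0,0,-1.5,0]
    - [82,0,0,-1.2,0]
    - [82,0,0,-0.8,0]
    - [82,0,0,0,0]
    - [82,0,0,0,0]

```text
t: 26.52
tcp_pos: [0.4442, 0.1187, -0.0085]
tool_rot: [0.099, 0.995, -0.009, 0.021]
force: [0.4, 0.0, 0.8]
finger_gap: 0.822
```

Emit:
jog_arm:
  commands:
    - [82,0,0,-0.6,0]
    - [82,0,0,-0.3,0]
    - [82,0,0,0,0]

```text
t: 26.77
tcp_pos: [0.446, 0.1178, -0.0174]
tool_rot: [0.1, 0.995, -0.009, 0.022]
force: [-0.0, -0.5, -0.2]
finger_gap: 0.819
```

Emit:
jog_arm:
  commands:
    - [82,0.8,-0.08,0,0]
    - [82,0.8,-0.08,0,0]
    - [82,0.7,-0.08,0,0]
    - [82,0.56,-0.63,0,0]
    - [82,0.56,-0.63,0,0]
    - [82,0.56,-0.63,0,0]
    - [82,0.56,-0.63,0,0]
    - [82,0,0,0,0]

```text
t: 27.43
tcp_pos: [0.4968, 0.0877, -0.0161]
tool_rot: [0.099, 0.995, -0.009, 0.023]
force: [0.1, -0.0, 0.1]
finger_gap: 0.822
```

```bash
python3 m.py .53 .082 .035 scene
```

```text
[ 0.4968  0.0877 -0.0161] [ 0.099  0.995 -0.009  0.023] [ 0.1 -0.   0.1]
scene 0.035 [0.538 0.081] -157.4 jig [-85.7  68.3]
scene 0.045000000000000005 [0.545 0.084] -155.4 jig [-79.4  72.5]
```

Emit:
jog_arm:
  commands:
    - [82,0.4,-0.55,-0.1,0]
    - [82,0.4,-0.55,0,0]
    - [82,0.4,-0.55,0,0]
    - [82,0.4,-0.5,0,0]
    - [82,0,0,0,0]
    - [82,0,0,0,0]

```text
t: 27.98
tcp_pos: [0.5115, 0.0644, -0.0172]
tool_rot: [0.099, 0.995, -0.009, 0.021]
force: [-1.2, 0.1, -0.6]
finger_gap: 0.819
```

```bash
python3 m.py .553 .059 .035 scene
```

```text
[ 0.5115  0.0644 -0.0172] [ 0.099  0.995 -0.009  0.021] [-1.2  0.1 -0.6]
scene 0.035 [0.551 0.059] -136.2 jig [-68.8  49.1]
scene 0.045000000000000005 [0.557 0.061] -133.1 jig [-63.3  52.1]
```

Flange at (-68.8, 49.1), in line with the gap. Now straight along jig +x.

Emit:
jog_arm:
  commands:
    - [82,0.8,-0.16,0,0]
    - [82,0.8,-0.16,0,0]
    - [82,0.8,-0.16,0,0]
    - [82,0.8,-0.16,0,0]
    - [82,0,0,0,0]
    - [82,0,0,0,0]

```text
t: 28.53
tcp_pos: [0.5446, 0.0578, -0.0174]
tool_rot: [0.099, 0.995, -0.009, 0.019]
force: [-2.3, -0.5, -0.5]
finger_gap: 0.821
```

```bash
python3 m.py .585 .053 .035 scene
```

```text
[ 0.5446  0.0578 -0.0174] [ 0.099  0.995 -0.009  0.019] [-2.3 -0.5 -0.5]
scene 0.035 [0.584 0.051] -101.3 jig [-34.9  47.3]
scene 0.045000000000000005 [0.59  0.053] -99.5 jig [-29.4  50.4]
```

Emit:
jog_arm:
  commands:
    - [82,0.7,-0.12,0,0]
    - [82,0.7,-0.12,0,0]
    - [82,0.7,-0.12,0,0]
    - [82,0.7,-0.12,0,0]
    - [82,0.4,-0.07,0,0]
    - [82,0,0,0,0]
    - [82,0,0,0,0]

```text
t: 29.17
tcp_pos: [0.5804, 0.0518, -0.0176]
tool_rot: [0.098, 0.995, -0.009, 0.019]
force: [-2.2, 0.0, 0.3]
finger_gap: 0.819
```

```bash
python3 m.py .619 .046 .034 scene
```

```text
[ 0.5804  0.0518 -0.0176] [ 0.098  0.995 -0.009  0.019] [-2.2  0.   0.3]
scene 0.034 [0.622 0.045] -86.8 jig [ 3.5 48.5]
scene 0.044000000000000004 [0.628 0.047] -85.4 jig [ 9.1 51.6]
```

Emit:
jog_arm:
  commands:
    - [82,-1.0,0.19,0,0]
    - [82,-2.0,0.38,0,0]
    - [82,0,0,2.5,0]
    - [82,0,0,3.5,0]
    - [82,0,0,3.5,0]
    - [82,0,-3.5,1,0]
    - [82,-0.5,-4,0,0]
    - [82,-0.5,-4,0,0]

```text
t: 29.88
tcp_pos: [0.5341, -0.052, 0.0909]
tool_rot: [0.091, 0.996, -0.009, 0.02]
force: [0.2, -0.4, 0.4]
finger_gap: 0.82
```

Emit:
jog_arm:
  commands:
    - [82,-0.8,-4,0,0]
    - [82,-0.8,-4,0,0]
    - [82,-0.8,-4,0,0]
    - [82,-0.8,-4,0,0]
    - [82,-0.8,-4,0,0]
    - [82,-0.8,-4,0,0]
    - [82,-0.8,-3,0,0]
    - [82,0,0,0,0]

```text
t: 30.55
tcp_pos: [0.4716, -0.3368, 0.0942]
tool_rot: [0.092, 0.995, -0.014, 0.026]
force: [0.8, -0.2, 0.7]
finger_gap: 0.82
```

```bash
python3 - <<'E'
from h import *
q=np.array((.6095,-.002));c,sn=np.cos(.187),-np.sin(.187)
for cam in("top","scene"):
    p=snapshot(cam)
    for n,(x,y,z) in dict(da=(.619,.046,.034),db=(.601,-.05,.034),L=(.627,.093,.008),M=(.61,-.002,.008),R=(.592,-.097,.008)).items():
        g,sc=circ(p,(x,y),0,z);d=g-q;print(cam,n,g,sc,(1e3*np.array([c*d[0]+sn*d[1],-sn*d[0]+c*d[1]])).round(1))
    for n in("up_b","down_a","vial","lens_cell"):print(n,[(np.round(d["centre"],3).tolist(),round(d["score"],2)) for d in models.pinpoint(p,n)][:6])
    im=p["image"][...,::-1]
    if cam=="top":a=cv2.resize(im[100:260,140:340],None,fx=3.5,fy=3.5)
    else: b=cv2.resize(im[150:330,130:350],None,fx=3.2,fy=3.2)
cv2.imwrite("pics/f_top.png",a);cv2.imwrite("pics/f_sc.png",b)
E
```

```text
top da [0.619 0.044] -62.4 [ 0.8 47. ]
top db [ 0.598 -0.053] -33.8 [ -1.8 -52.2]
top L [0.626 0.092] -50.7 [-1.3 95.4]
top M [ 0.61  -0.005] -57.1 [ 1.  -2.9]
top R [ 0.609 -0.072] -12.0 [ 12.5 -68.9]
up_b [([0.626, 0.092, 0.003], 0.85), ([0.611, -0.002, -0.001], 0.57)]
down_a [([0.616, 0.044, 0.01], 0.89), ([0.692, 0.24, 0.005], 0.85), ([0.297, -0.218, 0.0], 0.68), ([0.595, -0.053, 0.009], 0.6)]
vial [([0.59, 0.331, 0.002], 0.48)]
lens_cell [([0.426, 0.328, 0.001], 0.59)]
scene da [0.62  0.044] -101.5 [ 1.8 47.2]
scene db [ 0.601 -0.051] -97.6 [  0.8 -49.7]
scene L [0.626 0.093] -92.3 [-1.4 96.4]
scene M [ 0.609 -0.012] -65.0 [ 1.4 -9.9]
scene R [ 0.591 -0.108] -72.3 [   1.5 -107.6]
up_b [([0.609, -0.003, -0.001], 0.87), ([0.621, 0.092, -0.002], 0.83), ([0.586, -0.097, 0.002], 0.68)]
down_a [([0.69, 0.235, 0.005], 0.95), ([0.3, -0.219, -0.001], 0.89), ([0.601, -0.045, 0.009], 0.68), ([0.617, 0.045, 0.012], 0.6)]
vial [([0.587, 0.337, 0.0], 0.58)]
lens_cell [([0.428, 0.328, -0.004], 0.68)]
```

View pics/f_sc.png

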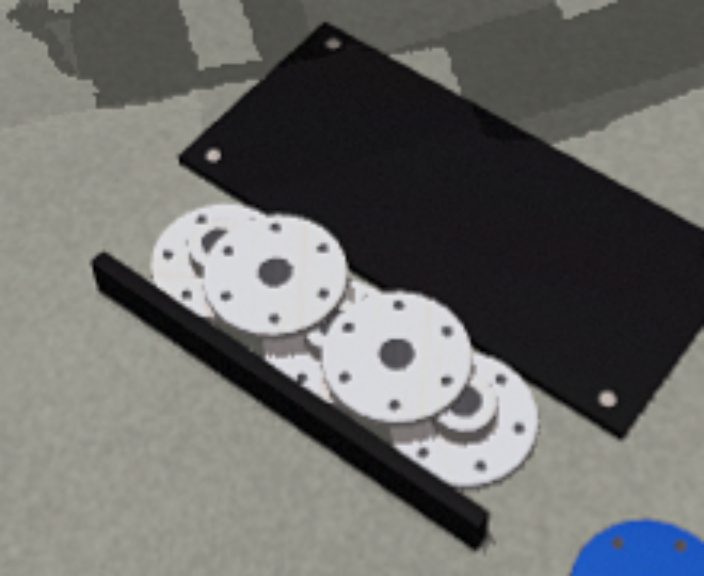

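View pics/f_top.png

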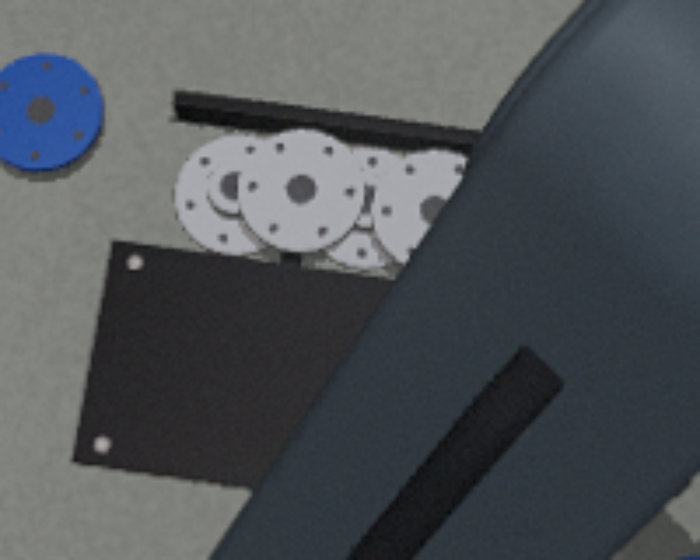

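Both views show the crown-down flanges seated in the gaps, at (275,272) and (397,354) in the scene crop. The right crown-up flange is partly hidden by down_b. The robot is clear of everything, so I'm handing in.

```bash
python3 -c "
from station import workorder,manip
print(workorder.sign_off(),manip.sense()['t'])"
```

```text
the job is handed in; nothing more can be done
the job is handed in; nothing more can be done
```

I put the two spare crown-up flanges in the left and right bays. Then I slid both crown-down flanges off the ledge into the gaps, using the open jaws as a fork, and handed the job in at about 31 s on the robot clock.

**Last checks, jig frame in mm.** The camera calibration is good to about 2 mm, and the tolerance is 8 mm.

| Flange | Target (x, y) | Measured (x, y) | Seen from |
|---|---|---|---|
| Left bay | (0, 97) | (-1, 96) | both cameras |
| Middle bay | (0, 0) | (1, -3) | top camera |
| Right bay | (0, -97) | (-1, -98) | scene camera, before down_b went in |
| down_a, left gap | (0, 48.5) | (1 to 2, 47) | both cameras |
| down_b, right gap | (0, -48.5) | (1, -50) | scene camera |

- **Seating:** Both crown-down flanges look seated in the pictures. For down_a, the two camera positions agree when its brim is taken as 34 mm up. I did not measure tilt separately.
- **Bystanders:** The vial and lens cell were found where they started, within 2 mm.

**Checks that disagreed:**
- **Circle fits on partly hidden flanges:** After nesting, fits on the right and middle crown-up flanges came out up to about 30 mm off, because the crown-down brims and the arm hid them. The detection network still put both close to their bays, within about 6 mm.
- **Top camera on down_b:** The arm partly hid it from above. That fit gave (-2, -52), which is still within tolerance.
- **TCP height:** The true fingertip height was about 31 mm above the reported one, found by touching a crown. My first two grasps closed on nothing for that reason, with no measurable shift of the flange. I applied the correction from then on.

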